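# Staple the bead packet with one press

## Task

The flap of a bead packet lies ready in the jaws of one of the two chrome staplers. Staple it: with the fingertips press that stapler's thumb pad gently down until the stapler is fully shut, hold it shut for about two seconds, then let it spring open and withdraw the hand. Do not lift or shift the stapler or the packet, and do not touch the other stapler or anything else on the counter.

Things in the scene. Friction and masses are not known exactly. Their poses are not given: they have to be found in the camera images.
- stapler: chrome stapler, 150 long x 36 wide, about 67 mm high at the nose when open; origin at the centre of its underside, its nose to its own -x (roughly towards the robot), its hinge 62 mm to +x and 28 mm up. Loose, about 0.4 kg, standing on the orange mat (3 mm thick, so its origin is at z = 0.003). This is the one with the bead packet's flap in its jaws; either side of the mat
- pad (a point): centre of the top of that stapler's black ribbed thumb pad (40 long x 26 wide mm), near the nose; 64 mm above the stapler's underside when open, 46 mm when fully shut, and about 4 mm further from its hinge side (to the stapler's -x) then
- stapler_arm (a joint): angle (rad) of that stapler's arm: 0 open (rest), 0.16 fully shut against its firm stop. A spring raises it again: at the pad it takes about 3 N to start and 6 to 7 N to reach the stop; over 30 N bends the mechanism
- packet: small flat bead carton, 60 x 70 x 12 mm, with a 2 mm paper-white board on top whose flap reaches 28 mm beyond the carton on +x, into the stapler's jaws; loose on the mat; origin at the centre of the carton's underside
- spare: chrome stapler, 150 long x 36 wide, about 67 mm high at the nose when open; origin at the centre of its underside, its nose to its own -x (roughly towards the robot), its hinge 62 mm to +x and 28 mm up. Loose, about 0.4 kg, standing on the orange mat (3 mm thick, so its origin is at z = 0.003). An identical second stapler with nothing in its jaws, on the other side of the mat. Leave alone
- spare_pad (a point): centre of the top of the second stapler's thumb pad
- spare_arm (a joint): angle of the second stapler's arm, 0 open, 0.16 shut
- jar: screw-lid glass bead jar, 68 mm across, 100 mm high, standing on the mat. Leave alone; origin at the centre of its underside
- peg1: wooden clothes peg lying on its side, 72 x 20 x 10 mm, its length along its own x, between the staplers. Leave alone; origin at the centre of its underside
- peg2: second, like wooden clothes peg, lying at the robot's edge of the mat. Leave alone; origin at the centre of its underside
- punch: two-hole paper punch, black base and steel lever, 100 x 56 x 60 mm, on the counter at one side of the mat. Leave alone; origin at the centre of its underside
- spool: wooden ribbon spool standing on end, 60 mm across, 40 mm high, on the counter at one side of the mat. Leave alone; origin at the centre of its underside
- glue: upright white glue stick, 28 mm across, 95 mm high, at the right of the mat. Leave alone; origin at the centre of its underside
There are look-alikes about, which are no part of the job. Of the things that look like the packet, the smallest one is meant.

How it is judged:
By the outcome, as a careful person would: the job done as asked, in the order asked, and still so for the second after the job is handed in, with the robot touching nothing.
It also fails if it takes over 38 s, if anything falls off the work surface, if the arm or the gripper's body presses on something with over 40 N, if the wrist force passes 120 N, or if a joint passes its speed limit or range.

## Robot

A 6-joint arm with a two-finger parallel gripper is mounted at the origin on the work surface. World frame = base frame: x ahead of the robot, y to its left, z up, the work surface at z = 0. Lengths are in m, angles in rad, forces in N, time in s.
With the tool pointing down it reaches from about 0.25 to 0.725 m from the base axis. Payload 4 kg.
Tool frame: the origin (TCP) lies midway between the tips of the shut fingers; the grasp point (between the pads) lies 19 mm behind it (bot.grip_depth is the distance from the TCP to the grasp point, in m); z points along the fingers, y is the line along which they close (so a half turn about z gives the same grasp; the last joint's range is limited). The gripper opens to 85 mm and grips with 20 to 120 N. Pads are 22 mm wide; open, the fingers measure 114 mm over their backs; the gripper's body (76 mm by 85 mm) begins 54 mm behind the grasp point. The pads swing forward as they close: fully open they stand 13 mm farther back than shut.
Start: joints at [1.332, 0.241, 0.005, 1.335, 0, 1.571], TCP at [0.118, 0.486, 0.231] pointing down, gripper open.
Joint ranges: [-2.72, 2.72], [-1.05, 1.87], [-1.09, 1.28], [-1.99, 2.15], [-1.42, 1.44], [-3.14, 3.14]. Speed limits (rad/s): [2.79, 2.79, 3.14, 3.14, 3.14, 3.14].

## Interface

Orientations are given as a unit quaternion [x, y, z, w].
In Python, from workcell import bot gives the robot as it stands.
- The arm moves only by the shell command python3 -m creep 'ROWS'. ROWS is JSON, one flat list of numbers, 5 for each row, row after row: the shift along the world's x, y, z in m, then the turn about the world's z in rad, then the finger opening in m, from 0 to 0.0854. In form: [x, y, z, twist, claw, x, y, z, twist, claw, ...]. A call has 1 to 10 rows; each row is the pose to reach, as a shift and turn from the pose commanded when the call began; what a row does not reach only later rows make up. A row lasts 1/12 s, in which the tool goes at most 41.7 mm and 7.16 degrees, less where a joint would pass 70% of its speed; a pose out of reach is approached as far as the arm can. A call with a gripper value outside its range is refused whole. The fingers move at their own pace and stop on an object; the grip force is fixed at half the most. Time passes only in rows, so rows that repeat a pose let the fingers close. It gives the time, the measured TCP pose, the force, the opening and the grip force at its end, in the units of the state.
- bot.get_obs(): the state, without advancing time (a new reading comes with each control period).
- bot.camera(name): name is "scene" or "top"; returns a dict with "pixels" (420x560x3 uint8, red, green, blue), "camera_matrix" (3x3 intrinsics, pixels), "extrinsics" (4x4, takes a point from world to camera coordinates). Camera axes: x right, y down, z forward; pixel columns grow to the right and rows downward; lengths in m; the calibration is good to about 2 mm. A picture is of the moment at which its call begins. There is no depth.
- bot.job_done(): hands the job in; it is judged then, once.
Trained networks look in the newest picture that a camera, given by its name, has taken for a name from the list of things; names that differ only in an ending like _2 or _b are one class to them, and where a whole thing is asked for, a point or a joint stands for the part that bears it (a point fixed in the world has none). Each returns a list of dicts, best first, with "score" (0 to 1); they miss things now and then, are a little off and sometimes report something else, mostly with a low value. They report only what shows in the picture. A call takes as long as a camera call. They do not tell look-alikes from the thing itself.
- bot.look_for(camera, thing): "centre" ([column, row] as shares, 0 to 1, of the picture: columns of its width, rows of its height, amid what is visible of it).
- bot.place_of(camera, thing): "centre" ([column, row] as shares, 0 to 1, of the picture: columns of its width, rows of its height: a listed point, or the origin of a listed thing).
The state is a dict: "clock": time; "joint_pos": joint angles; "joint_vel": joint speeds; "tau": joint torques, N m; "eef_pos": TCP position; "tool_rot": TCP orientation; "ft_force": force on the tool from outside, world axes, zero at the start; "ft_torque": the same for the moment, N m; "grip_width": finger opening in m; "grasp_force": force on a finger pad.
Only numpy, scipy, OpenCV 4.12 (cv2) and the standard library are available. Lean on these libraries where they do the work, as an engineer would, in place of code of your own. Each camera call takes 0.05 s, during which the arm holds its last target. There are 200 camera calls.

## Working session

There is one attempt and no reset: what is moved stays moved. The work goes in short steps, Python scripts to look and compute and a shell command to move; the robot and the scene stay as the last step left them, time stands still between calls to the robot, and variables do not carry over. Pictures are saved under pics/ and viewed, at most 10 in all, crops included, and the job is handed in when it is done.

```bash
mkdir -p pics
python3 - <<'E'
from workcell import bot
import cv2
for c in ("scene","top"):
    d=bot.camera(c); cv2.imwrite(f"pics/{c}0.png",d["pixels"][:,:,::-1])
    print(c,d["camera_matrix"].tolist(),d["extrinsics"].round(4).tolist())
    for t in ("stapler","pad","packet","spare_pad"):
        print(t,[(round(r["score"],2),[round(r["centre"][0]*560),round(r["centre"][1]*420)]) for r in bot.place_of(c,t)])
o=bot.get_obs();print(o)
E
```

```text
scene [[469.37879042978784, 0.0, 289.5256957466522], [0.0, 469.37879042978784, 211.49303260015745], [0.0, 0.0, 1.0]] [[0.8417, 0.5397, -0.0139, -0.3267], [0.3811, -0.6122, -0.6928, -0.1657], [-0.3825, 0.5779, -0.721, 1.6045], [0.0, 0.0, 0.0, 1.0]]
stapler [(0.97, [335, 273])]
pad [(0.75, [314, 246])]
packet [(0.8, [163, 349]), (0.79, [301, 250]), (0.77, [185, 237])]
spare_pad [(0.84, [350, 174])]
top [[453.044460838493, 0.0, 289.05059977449196], [0.0, 453.044460838493, 213.4426977435891], [0.0, 0.0, 1.0]] [[-0.0198, -0.9996, 0.0195, -0.0988], [-0.996, 0.018, -0.087, 0.4739], [0.0866, -0.0212, -0.996, 1.5514], [0.0, 0.0, 0.0, 1.0]]
stapler [(0.82, [302, 170])]
pad [(0.87, [298, 183]), (0.63, [352, 220])]
packet [(0.97, [298, 203]), (0.93, [423, 236]), (0.71, [300, 184]), (0.67, [334, 295])]
spare_pad [(0.77, [211, 204])]
{'clock': 0.5, 'joint_pos': array([1.33199826e+00, 2.40624164e-01, 4.91966972e-03, 1.33517325e+00,
       1.18722190e-05, 1.57078973e+00]), 'joint_vel': array([-0.00156196,  0.00143675,  0.00038568, -0.00016277, -0.00093045,
        0.00099442]), 'tau': array([-3.26915479e-04, -3.71860421e+01,  2.52461368e+01,  2.78502528e-03,
       -2.72690346e-05,  1.93833621e-06]), 'eef_pos': array([0.11825709, 0.48578399, 0.23126366]), 'tool_rot': array([ 1.19112268e-01,  9.92880791e-01, -3.97109804e-05, -1.07429241e-05]), 'ft_force': array([ 0.03316763, -0.90787961,  0.3329357 ]), 'ft_torque': array([ 0.05400774, -0.01083682,  0.04562073]), 'grasp_force': 0.0, 'grip_width': 0.0851686701578057}
```

View pics/scene0.png

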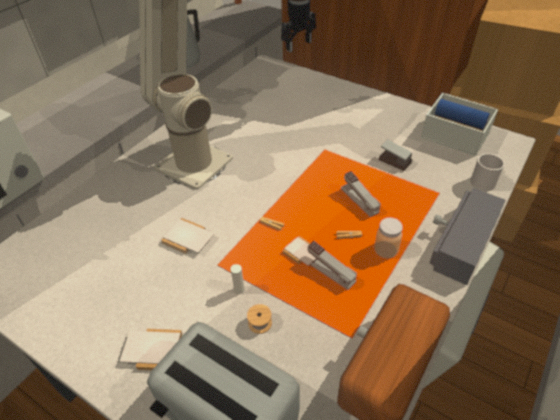

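View pics/top0.png

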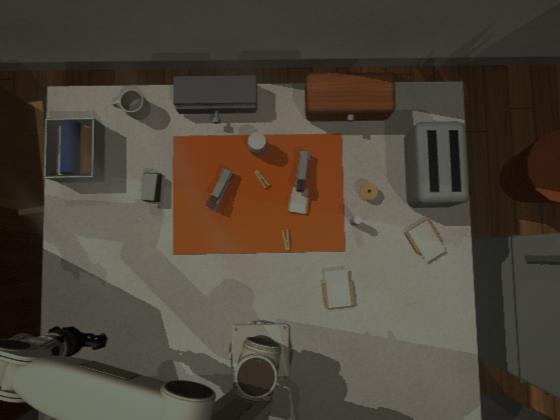

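The scene view shows two staplers. One, at scene (330,265) / top (302,172), has a white-topped packet at its nose, scene (300,250) / top (299,203). The other is bare, at scene (362,193) / top (220,188). Larger packet look-alikes lie off the mat at top (338,288) and (425,240).

Could be taken for the target: the stapler at top (302,172) or the spare at top (220,188); the packet at top (299,203), (338,288) or (425,240). I choose (302,172) with packet (299,203), and check it in one crop.

```bash
cat > h.py <<'E'
from workcell import bot
import numpy as np, cv2
def P(d): return d["camera_matrix"]@d["extrinsics"][:3]
def onz(d,uv,z):
    p=P(d); A=np.c_[p[:,0],p[:,1],-np.array([*uv,1.])]
    return np.linalg.solve(A,-(p[:,2]*z+p[:,3]))[:2]
def proj(d,X):
    q=P(d)@np.r_[X,1]; return q[:2]/q[2]
E
python3 - <<'E'
from h import *
D={c:bot.camera(c) for c in("scene","top")}
best={}
for t,z in (("stapler",.003),("pad",.067),("spare_pad",.067),("packet",.003),("jar",0.003),("peg1",.003),("peg2",.003),("glue",0)):
    for c in D:
        for r in bot.place_of(c,t):
            uv=np.array(r["centre"])*[560,420]
            print(t,c,round(r["score"],2),uv.round(1),onz(D[c],uv,z).round(4))
a=cv2.resize(D["scene"]["pixels"][165:295,270:400],(520,520),interpolation=cv2.INTER_CUBIC)
b=cv2.resize(D["top"]["pixels"][140:225,275:335],None,fx=4.5,fy=6.1,interpolation=cv2.INTER_CUBIC)
b=cv2.resize(D["top"]["pixels"][140:225,282:327],(275,520),interpolation=cv2.INTER_CUBIC)
cv2.imwrite("pics/crop.png",np.hstack([a,b])[:,:,::-1])
E
```

```text
stapler scene 0.86 [330.9 270.5] [ 0.619  -0.1512]
pad scene 0.91 [315.2 247.3] [ 0.5668 -0.1498]
pad top 0.88 [300.  184.8] [ 0.5648 -0.1459]
spare_pad scene 0.64 [349.9 173.2] [0.5071 0.1632]
spare_pad scene 0.36 [357.1 201.4] [0.5825 0.0642]
spare_pad scene 0.32 [350.2 232.3] [ 0.6212 -0.0531]
spare_pad top 0.81 [209.5 201.6] [0.5128 0.1603]
packet scene 0.84 [159.4 350.6] [ 0.3879 -0.5756]
packet scene 0.83 [181.9 235.8] [ 0.189  -0.2725]
packet scene 0.62 [300.7 249.6] [ 0.5109 -0.1326]
packet top 0.88 [298.3 203.7] [ 0.5074 -0.1415]
packet top 0.7 [426.  240.9] [ 0.3679 -0.5877]
packet top 0.64 [334.8 293. ] [ 0.1939 -0.2614]
jar scene 0.56 [386.9 247.6] [0.7142 0.0032]
jar top 0.97 [257.  149.5] [0.7035 0.0012]
peg1 scene 0.56 [299.5 248. ] [ 0.5048 -0.1295]
peg1 scene 0.54 [272.2 221.9] [ 0.3824 -0.087 ]
peg1 scene 0.5 [348.4 232.4] [ 0.595  -0.0036]
peg1 top 0.66 [265.1 180.2] [ 0.593  -0.0259]
peg1 top 0.44 [288.3 237.8] [ 0.3881 -0.1038]
peg2 scene 0.56 [299.5 248. ] [ 0.5048 -0.1295]
peg2 scene 0.54 [272.2 221.9] [ 0.3824 -0.087 ]
peg2 scene 0.5 [348.4 232.4] [ 0.595  -0.0036]
peg2 top 0.66 [265.1 180.2] [ 0.593  -0.0259]
peg2 top 0.44 [288.3 237.8] [ 0.3881 -0.1038]
glue scene 0.82 [240.2 289.4] [ 0.445  -0.3307]
glue top 0.39 [352.8 222. ] [ 0.4394 -0.3323]
glue top 0.34 [259.9 146.2] [ 0.716  -0.0092]
```

View pics/crop.png

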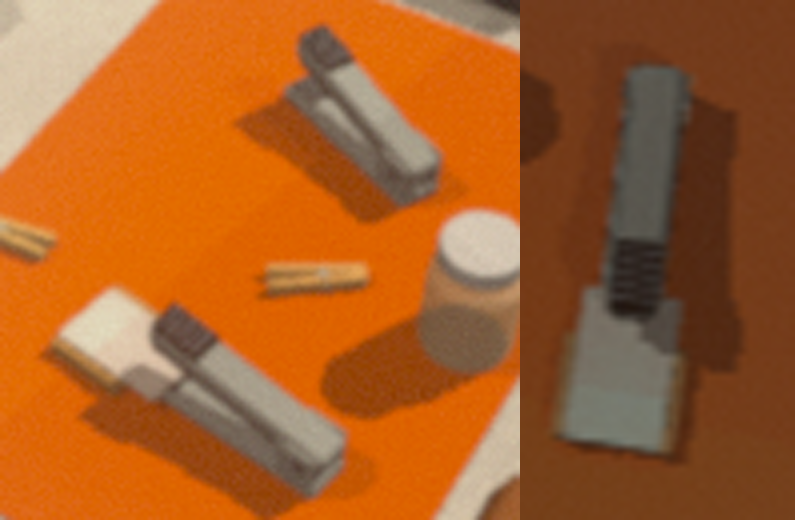

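The crop confirms it: the lower stapler, with its pad at scene (316,248) / top (301,185), holds the small packet's flap. The upper one's jaws are empty. Both cameras put the pad at about (0.566, -0.148, 0.067), and the stapler's yaw is about -0.12.

```bash
python3 -m creep '[0.02,-0.03,0,-0.12,0, 0.05,-0.06,0,-0.24,0, 0.08,-0.09,0,-0.36,0, 0.11,-0.12,0,-0.48,0, 0.13,-0.15,0,-0.6,0, 0.15,-0.18,0,-0.72,0, 0.17,-0.21,0,-0.84,0, 0.19,-0.245,0,-0.96,0, 0.21,-0.28,0,-1.08,0, 0.23,-0.315,0,-1.2,0]'
```

```text
clock: 2.23
eef_pos: [0.3489, 0.1691, 0.2316]
tool_rot: [0.661, 0.75, 0.0, 0.0]
ft_force: [1.6, 0.7, 0.5]
grip_width: 0.0001
grasp_force: 0.0
```

```bash
python3 -m creep '[0.022,-0.032,0,-0.03,0, 0.044,-0.064,0,-0.06,0, 0.066,-0.096,0,-0.09,0, 0.088,-0.128,0,-0.12,0, 0.11,-0.16,0,-0.15,0, 0.132,-0.192,0,-0.18,0, 0.154,-0.224,0,-0.21,0, 0.176,-0.256,0,-0.24,0, 0.198,-0.288,0,-0.254,0, 0.217,-0.319,0,-0.254,0]'
python3 -m creep '[0,0,-0.03,0,0, 0,0,-0.06,0,0, 0,0,-0.09,0,0, 0,0,-0.12,0,0, 0,0,-0.13,0,0, 0,0,-0.13,0,0]'
python3 - <<'E'
from h import *
o=bot.get_obs();print(o["eef_pos"],o["tool_rot"],o["ft_force"])
D={c:bot.camera(c) for c in("scene","top")}
for c in D:
    for r in bot.place_of(c,"pad")[:2]:
        uv=np.array(r["centre"])*[560,420]; print(c,r["score"],uv,onz(D[c],uv,.067))
    print("tcp px",proj(D[c],o["eef_pos"]))
a=cv2.resize(D["scene"]["pixels"][165:295,270:400],(520,520),interpolation=cv2.INTER_CUBIC)
b=cv2.resize(D["top"]["pixels"][140:225,282:327],(275,520),interpolation=cv2.INTER_CUBIC)
cv2.imwrite("pics/crop2.png",np.hstack([a,b])[:,:,::-1])
E
```

```text
clock: 3.07
eef_pos: [0.5663, -0.1502, 0.2311]
tool_rot: [0.749, 0.662, 0.0, 0.0]
ft_force: [0.8, 0.1, 0.5]
grip_width: -0.0001
grasp_force: 0.0
clock: 3.57
eef_pos: [0.5627, -0.1475, 0.0979]
tool_rot: [0.749, 0.663, -0.002, -0.003]
ft_force: [-0.4, 0.1, 0.5]
grip_width: -0.0002
grasp_force: 0.0
[ 0.56265539 -0.14753865  0.09794305] [ 0.74891465  0.66265612 -0.00204358 -0.00308811] [-0.36507969  0.1291774   0.51436778]
scene 0.93 [316.4   245.784] [ 0.56682043 -0.14365264]
tcp px [314.60439633 238.5653154 ]
tcp px [300.9148937  184.03227913]
```

View pics/crop2.png

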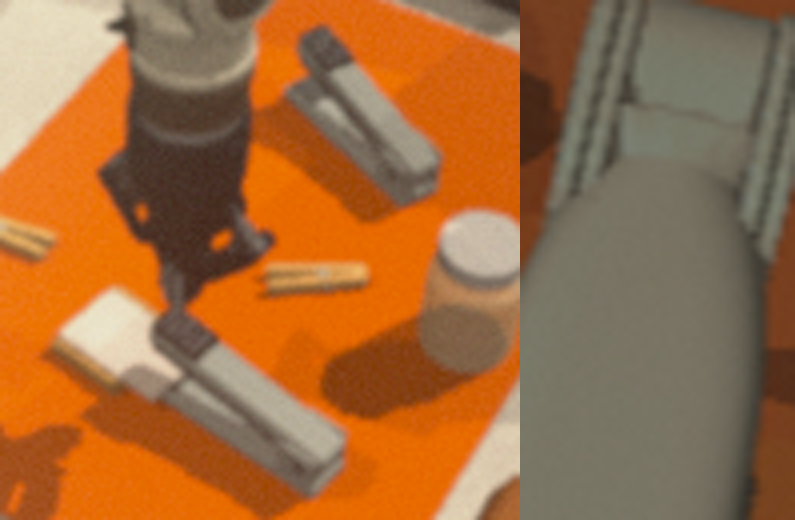

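The closed fingertips hang just above the pad, at crop (178,298) against the pad at (185,331). The other things are clear.

```bash
python3 -m creep '[0,0,-0.01,0,0, 0,0,-0.018,0,0, 0,0,-0.023,0,0, 0,0,-0.026,0,0, 0,0,-0.026,0,0, 0,0,-0.028,0,0, 0,0,-0.03,0,0, 0,0,-0.032,0,0, 0,0,-0.032,0,0]'
```

```text
clock: 4.52
eef_pos: [0.5651, -0.1482, 0.069]
tool_rot: [0.749, 0.663, -0.0, -0.0]
ft_force: [0.2, -0.4, 0.3]
grip_width: -0.0001
grasp_force: 0.0
```

```bash
python3 -m creep '[0,0,-0.001,0,0, 0,0,-0.002,0,0, 0,0,-0.003,0,0, -0.0005,0,-0.004,0,0, -0.0005,0,-0.005,0,0, -0.001,0,-0.006,0,0, -0.001,0,-0.007,0,0, -0.0015,0,-0.008,0,0, -0.0015,0,-0.008,0,0]'
```

```text
clock: 5.27
eef_pos: [0.5637, -0.148, 0.0612]
tool_rot: [0.749, 0.663, 0.0, -0.0]
ft_force: [-1.5, 1.7, 4.1]
grip_width: 0.0001
grasp_force: 1.8
```

```bash
python3 -m creep '[0,0,-0.001,0,0, -0.0005,0,-0.002,0,0, -0.0005,0,-0.003,0,0, -0.001,0,-0.004,0,0, -0.001,0,-0.005,0,0, -0.0015,0,-0.006,0,0, -0.0015,0,-0.007,0,0, -0.002,0,-0.008,0,0, -0.002,0,-0.009,0,0, -0.002,0,-0.009,0,0]'
```

```text
clock: 6.1
eef_pos: [0.5619, -0.148, 0.0522]
tool_rot: [0.749, 0.663, 0.0, -0.0]
ft_force: [-1.1, 2.5, 4.5]
grip_width: -0.0
grasp_force: 2.5
```

```bash
python3 -m creep '[0,0,-0.001,0,0, -0.0005,0,-0.002,0,0, -0.0005,0,-0.0025,0,0, -0.0005,0,-0.003,0,0, -0.0005,0,-0.003,0,0]'
```

```text
clock: 6.52
eef_pos: [0.5614, -0.1479, 0.0494]
tool_rot: [0.749, 0.663, 0.0, -0.0]
ft_force: [-1.8, 3.3, 5.6]
grip_width: 0.0
grasp_force: 2.8
```

```bash
python3 -m creep '[0,0,-0.0005,0,0, 0,0,-0.001,0,0, 0,0,-0.001,0,0]'
```

```text
clock: 6.77
eef_pos: [0.5614, -0.1479, 0.049]
tool_rot: [0.749, 0.663, 0.0, -0.0]
ft_force: [-2.1, 3.3, 8.0]
grip_width: -0.0001
grasp_force: 4.0
```

```bash
python3 -m creep '[0,0.0003,-0.0004,0,0, 0,0.0005,-0.0008,0,0, 0,0.0005,-0.0008,0,0]'
```

```text
clock: 7.02
eef_pos: [0.5614, -0.1478, 0.0488]
tool_rot: [0.749, 0.663, 0.0, 0.0]
ft_force: [-4.1, 2.0, 11.3]
grip_width: -0.0002
grasp_force: 5.6
```

Firm stop: force rises with almost no travel, at z ≈ 0.049 as the description gives. I hold here.

```bash
python3 -m creep '[0,0,-0.0003,0,0, 0,0,-0.0003,0,0, 0,0,-0.0003,0,0, 0,0,-0.0003,0,0, 0,0,-0.0003,0,0, 0,0,-0.0003,0,0, 0,0,-0.0003,0,0, 0,0,-0.0003,0,0, 0,0,-0.0003,0,0, 0,0,-0.0003,0,0]'
python3 - <<'E'
from h import *
d=bot.camera("scene")
cv2.imwrite("pics/hold.png",cv2.resize(d["pixels"][165:295,270:400],(520,520),interpolation=cv2.INTER_CUBIC)[:,:,::-1])
E
```

```text
clock: 7.85
eef_pos: [0.5614, -0.1478, 0.0487]
tool_rot: [0.749, 0.663, 0.0, 0.0]
ft_force: [-4.3, 2.6, 13.1]
grip_width: 0.0002
grasp_force: 6.3
```

View pics/hold.png

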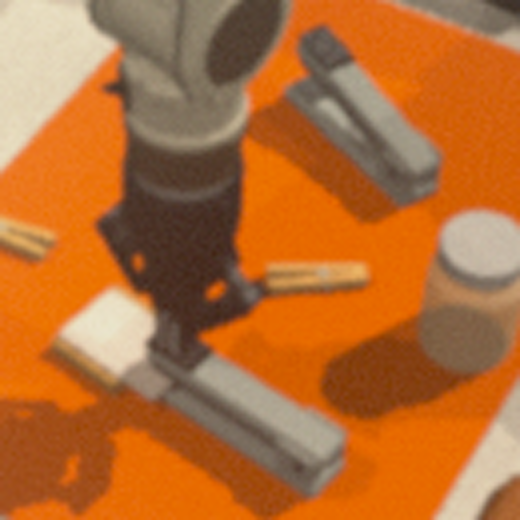

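The stapler is shut with the tips on its pad at crop (178,345). Its rear corner at (310,495) and the packet have not moved.

```bash
python3 -m creep '[0,0,0,0,0, 0,0,0,0,0, 0,0,0,0,0, 0,0,0,0,0, 0,0,0,0,0, 0,0,0,0,0, 0,0,0,0,0, 0,0,0,0,0, 0,0,0,0,0, 0,0,0,0,0]'
python3 -m creep '[0,0,0,0,0, 0,0,0,0,0, 0,0,0.001,0,0, 0,0,0.002,0,0, 0.0005,0,0.004,0,0, 0.001,0,0.006,0,0, 0.0015,0,0.008,0,0, 0.002,0,0.01,0,0, 0.002,0,0.012,0,0, 0.0025,0,0.014,0,0]'
python3 -m creep '[0.0005,0,0.002,0,0, 0.001,0,0.004,0,0, 0.001,0,0.007,0,0, 0.001,0,0.012,0,0, 0.001,0,0.03,0,0, 0,0,0.06,0,0, 0,0,0.09,0,0, 0,0,0.12,0,0, 0,0,0.15,0,0, 0,0,0.15,0,0]'
python3 -m creep '[-0.03,0.01,0.02,0,0, -0.06,0.03,0.02,0,0, -0.09,0.06,0.02,0,0, -0.12,0.09,0.02,0,0, -0.14,0.12,0.02,0,0, -0.16,0.15,0.02,0,0, -0.18,0.18,0.02,0,0, -0.2,0.21,0.02,0,0, -0.2,0.21,0.02,0,0, -0.2,0.21,0.02,0,0]'
python3 - <<'E'
from h import *
d=bot.camera("scene")
cv2.imwrite("pics/end.png",cv2.resize(d["pixels"][165:295,270:400],(520,520),interpolation=cv2.INTER_CUBIC)[:,:,::-1])
E
```

```text
clock: 8.73
eef_pos: [0.5614, -0.1478, 0.0487]
tool_rot: [0.749, 0.663, 0.0, 0.0]
ft_force: [-4.2, 2.2, 12.9]
grip_width: -0.0001
grasp_force: 6.3
clock: 9.57
eef_pos: [0.5639, -0.1481, 0.0613]
tool_rot: [0.749, 0.663, -0.0, 0.0]
ft_force: [-2.3, 0.9, 4.5]
grip_width: -0.0
grasp_force: 1.7
clock: 10.4
eef_pos: [0.567, -0.1484, 0.2183]
tool_rot: [0.749, 0.663, 0.003, 0.005]
ft_force: [0.5, 0.0, 0.5]
grip_width: 0.0001
grasp_force: 0.0
clock: 11.23
eef_pos: [0.3629, 0.0636, 0.2313]
tool_rot: [0.747, 0.664, 0.0, 0.0]
ft_force: [0.4, -0.7, -0.2]
grip_width: -0.0001
grasp_force: 0.0
```

View pics/end.png

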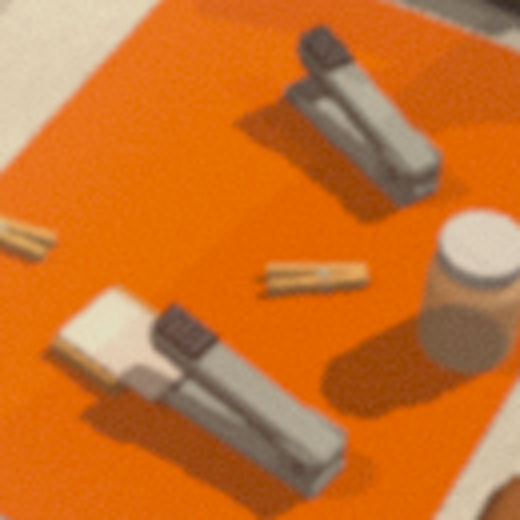

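The stapler has sprung open, with its pad back at (185,331). It and the packet lie where they were, and the hand is clear.

```bash
python3 -c "
from workcell import bot
print(bot.job_done())"
```

```text
the job is handed in; nothing more can be done
None
```

The flap was stapled: the stapler was pressed to its stop (about 13 N at most in the readings), held shut for a little over two seconds, and let spring open; the hand was withdrawn with nothing visibly shifted, and the job was handed in.

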